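# Seat a keyed filter cell on its sprung mount

### The arm

A 6-joint arm with a two-finger parallel gripper is mounted at the origin on a cart in front of the work surface, level with it; the furniture and walls round the work are solid. World frame = base frame: x ahead of the robot, y to its left, z up, the work surface at z = 0. Lengths are in m, angles in rad, forces in N, time in s.
With the tool pointing down it reaches from about 0.225 to 0.875 m from the base axis. Payload 3.4 kg.
Tool frame: the origin (TCP) lies at the very end of the fingers, on their centre line; the grasp point (between the pads) lies 19 mm behind it; z points along the fingers, y is the direction in which the jaws open and shut (so a half turn about z gives the same grasp; the last joint's range is limited). The gripper opens to 85 mm and grips with 20 to 120 N. Pads are 22 mm wide; open, the fingers measure 114 mm over their backs; the gripper's body (76 mm by 85 mm) begins 54 mm behind the grasp point. The pads swing forward as they close: fully open they stand 13 mm farther back than shut.
Start: joints at [1.19, 0.276, 1.505, -0, 1.361, -0.121], TCP at [0.148, 0.556, 0.231] pointing down, gripper open.
Joint ranges: [-2.89, 2.89], [-0.75, 2.08], [0.22, 2.7], [-1.18, 4.32], [0.11, 2.71], [-2.7, 2.7]. Speed limits (rad/s): [2.57, 2.57, 3.14, 3.14, 3.14, 3.14].

### API

Orientations are given as a unit quaternion [w, x, y, z].
In Python, from rig import telemetry, cams, sign_off, spotter gives the robot as it stands.
- The arm moves only by the tool servo_tool, never from a script. Its argument "steps" is a list of rows, each a list of 6 numbers: the shift along the tool's x, y, z in mm, then the turn, a rotation vector about the tool's x, y, z in degrees. In form: [[x, y, z, ax, ay, az], ...]. A call has 1 to 8 rows; each row is the pose to reach, as a shift and turn from the pose commanded when the call began, along the tool's axes at that moment; what a row does not reach only later rows make up. A row lasts 1/10 s, in which the tool goes at most 50 mm and 8.59 degrees, less where a joint would pass 70% of its speed; a pose out of reach is approached as far as the arm can. A call with a gripper value outside its range is refused whole. "hand" is the closure in counts, from 0 (fully open) to 255 (shut), set as the call begins (left out, the last holds). The fingers move at their own pace and stop on an object; "grip_force" is the grip in N (left out, the last holds). Time passes only in rows, so rows that repeat a pose let the fingers close. It gives the time, the measured TCP pose, the force and the opening at its end, in the units of the state.
- telemetry.get_state(): the state, without advancing time (a new reading comes with each control period).
- cams.get_image(name): name is "side" or "top" or "wrist"; returns (picture, depth): 400x640x3 uint8, red, green, blue; 400x640 float32, m along the optical axis (not along the pixel's ray), 0 where there is no reading.
- cams.camera_model(name): a dict with "camera_matrix" (3x3 intrinsics, pixels), "D" ([k1, k2, p1, p2, k3] as OpenCV has them; the pictures are not rectified), "origin" and "rotation" of the camera in the world; the wrist camera has in their place "tool_from_camera" (4x4, takes a point from camera to tool coordinates, whose origin is the TCP and whose axes are the flange's). Camera axes: x right, y up, looking along -z (the intrinsics and any distortion apply to the point x, -y, -z); pixel columns grow to the right and rows downward; lengths in m; the calibration is good to about 2 mm. A picture is of the moment at which its call begins: read the wrist's pose just before it. camera_model takes no time and is no camera call.
- sign_off(): hands the job in, once; it reports no verdict.
Trained networks look in the newest picture that a camera, given by its name, has taken for a name from the list of things; names that differ only in an ending like _2 or _b are one class to them, and where a whole thing is asked for, a point or a joint stands for the part that bears it (a point fixed in the world has none). Each returns a list of dicts, best first, with "conf" (0 to 1); they miss things now and then, are a little off and sometimes report something else, mostly with a low value. They report only what shows in the picture. A call takes as long as a camera call.
- spotter.outline_of(query, camera): "region" (400x640 bool, what is visible of it) and "rect" ([left, top, width, height] in pixels, round what is visible of it).
The state is a dict: "clock": time; "qpos": joint angles; "qd": joint speeds; "effort": joint torques, N m; "position": TCP position; "ee_rot": TCP orientation; "contact_force": force on the tool from outside, world axes, zero at the start; "moment": the same for the moment, N m; "width": finger opening in m.
Only numpy, scipy, OpenCV 4.12 (cv2) and the standard library are available. Lean on these libraries where they do the work, as an engineer would, in place of code of your own. Each camera call takes 0.05 s, during which the arm holds its last target.

### The job

Take the knurled filter cell (the tall closed cap with the round dark window in its top) out of the divided parts tray and set it, window up, over the spigot of the grey mount. Its keyways are hidden inside, so turn it on the pins until it drops over the pins, then push it fully home against the sprung ring. Finish while still gripping it and holding it pushed home, ready for its clamp, and leave the other parts and tools where they are.

Things in the scene. Friction and masses are not known exactly. Their poses are not given: they have to be found in the camera images.
- cell_centre (a point): the filter cell, loose: an upright aluminium cap 46 mm across and 40 mm high (about 90 g), knurled from 12 to 36 mm above its lower edge, closed at the top by a 5 mm plate with a round dark window 26 mm across, open below. This point is on its axis, half-way up, z up. It stands on the tray floor, lower edge 4 mm above the worktop; grip it across the upper part
- cell_mouth (a point): centre of the cell's lower edge, 20 mm below cell_centre. The bore is 28 mm wide and 35 mm deep; three keyways 9.5 mm wide, 120 degrees apart, run up the bore and cannot be seen from outside
- mount_axis (a point): top centre of the spigot of the fixed mount, 82 mm above the worktop, z up along the axis. The mount has a grey 90 x 90 x 10 mm base plate, a grey tube 40 mm wide up to 45 mm height, and on it a steel spigot 25.4 mm wide that tapers to 16 mm in its top 6 mm. Fully home, cell_centre is 12 mm below this point
- pin_top (a point): point on the spigot's axis at the height of the pins' tops, 16 mm below mount_axis. Three steel pins, 4 mm thick, reach 17.8 mm out from the axis, 120 degrees apart, at an angle not given that differs each time. A cell not lined up rests here on its lower edge; lined up within about 8 degrees it drops 8 mm freely to the sprung ring, and is home 16 mm down. A third of a turn either way always meets the pins
- ring (a joint): sprung steel ring, 40 mm wide and 5 mm thick, round the spigot under the pins: 0 when free (top face 24 mm below mount_axis), 0.008 when pressed down to its stop (m). The spring pushes up with 4 N at 0 and 8 N at the stop, and lifts the cell again if the push is taken away
- tray: fixed shallow grey tray, 130 x 300 x 16 mm, walls and floor 4 mm, divided along its length (its y axis) into three compartments, centres 98.5 mm apart; origin under its centre. Which part lies in which compartment differs
- spacer_centre (a point): a plain smooth aluminium ring, loose in the tray, 46 mm across, 18 mm high, open through; this point is its centre, half-way up. Not to be used
- objective_centre (a point): a chrome objective lens, loose in the tray, stepped and smooth, 40 mm across, 36 mm high; this point is half-way up. Not to be used
- spirit_lamp: glass spirit lamp, 62 mm across, 72 mm high, bystander beyond the work; origin at the centre of its underside
- loupe: folded black loupe, 34 x 34 x 15 mm, bystander beyond the mount; origin at the centre of its underside
- forceps: steel forceps, 100 mm long, lying, bystander beyond the tray; origin at the centre of their underside

How it is judged:
On the way, in this order (a step that is already met when the one before it is completed fails the run):
1. the cell is lifted out of the tray in the gripper (height (world z) of cell_centre above 0.105 m and contact force between the fingers and cell above 1 N), for 0.1 s.
2. the cell stands upright over the spigot (horizontal distance between cell_centre and mount_axis below 0.004 m and z of cell_centre in the frame of mount_axis below 0.012 m and angle between cell_centre's own z axis and vertical below 0.15 rad), for 0.1 s.
At the end, for the whole second after the job is handed in: The cell is on the spigot, window up (axis within 3.5 mm and 0.1 rad), within 3 mm of fully home, the sprung ring is pressed down at least 5.5 of its 8 mm, and the fingers still hold the cell (more than 2 N) (horizontal distance between cell_centre and mount_axis below 0.0035 m and z of cell_centre in the frame of mount_axis below -0.009 m and angle between cell_centre's own z axis and vertical below 0.1 rad and value of joint ring above 0.0055 m and contact force between the fingers and cell above 2 N); the arm keeps its last pose, push and grip.
It fails at once if another part or tool is moved more than 30 mm (distance of any of spacer_centre, objective_centre, spirit_lamp, loupe, forceps from where it was at the start of the episode above 0.03 m).
It also fails if it takes over 54 s, if anything falls off the work surface, if the arm or the gripper's body presses on something with over 40 N, if the wrist force passes 120 N, or if a joint passes its speed limit or range.

## Working session

There is one attempt and no reset: what is moved stays moved. The work goes in short steps, Python scripts to look and compute and a tool call to move; the robot and the scene stay as the last step left them, time stands still between calls to the robot, and variables do not carry over. Pictures are saved under pics/ and viewed, and the job is handed in when it is done.

Besides the shell and the picture viewer there is one more tool, called after ">>>" as a command line: name --pt "numbers of a row" for each row, then --argument value for the rest. servo_tool: Moves the arm, as the interface text tells. Its arguments: {"type":"object","properties":{"steps":{"type":"array","items":{"type":"array","items":{"type":"number"}}},"hand":{"type":"number"},"grip_force":{"type":"number"}},"required":["steps"]}

```bash
ls; mkdir -p pics; python3 - <<'E'
from rig import telemetry, cams, spotter
import cv2,numpy as np
s=telemetry.get_state();print({k:np.round(v,4) if not isinstance(v,dict) else v for k,v in s.items()})
for c in ["top","side"]:
    im,d=cams.get_image(c); cv2.imwrite(f"pics/{c}0.png",im[:,:,::-1]); np.save(f"pics/{c}0.npy",d)
    m=cams.camera_model(c);print(c,m)
    for q in ["cell_centre","spacer_centre","objective_centre","ring","tray"]:
        r=spotter.outline_of(q,c);print(q,[(round(x["conf"],2),x["rect"]) for x in r])
print(cams.camera_model("wrist"))
E
```

```text
pics
{'clock': np.float64(0.0), 'qpos': array([ 1.19  ,  0.2766,  1.5061,  0.    ,  1.3607, -0.121 ]), 'qd': array([ 0.0003,  0.0002,  0.0013, -0.0015, -0.0005, -0.0008]), 'effort': array([-1.10000e-03, -4.16778e+01, -2.45796e+01, -3.00000e-04,
        1.12000e-02, -0.00000e+00]), 'position': array([0.1475, 0.5552, 0.2304]), 'ee_rot': array([-3.000e-04,  1.295e-01,  9.916e-01, -9.000e-04]), 'contact_force': array([0.3633, 0.5226, 0.0239]), 'moment': array([ 0.0255, -0.0595, -0.0244]), 'width': np.float64(0.0851)}
top {'camera_matrix': array([[507.0551775 ,   0.        , 316.55060427],
       [  0.        , 507.0551775 , 199.50905448],
       [  0.        ,   0.        ,   1.        ]]), 'D': array([-0.16140168,  0.        ,  0.        ,  0.        ,  0.        ]), 'origin': array([0.45771259, 0.17702947, 1.06062426]), 'rotation': array([-0.70265073, -0.02875586,  0.03848768,  0.70991109])}
cell_centre [(0.79, [257.4, 236.0, 20.9, 24.3])]
spacer_centre []
objective_centre [(0.74, [304.7, 248.8, 19.7, 19.5])]
ring [(0.69, [399.6, 218.5, 45.1, 44.9]), (0.46, [422.5, 233.3, 13.0, 12.4])]
[... 576 characters left out ...]
 [(0.82, [364.5, 221.1, 27.2, 17.2])]
ring [(0.45, [376.5, 165.2, 21.4, 5.1])]
tray []
{'camera_matrix': array([[359.24489982,   0.        , 315.93121463],
       [  0.        , 359.24489982, 203.14117382],
       [  0.        ,   0.        ,   1.        ]]), 'D': array([-0.07397483,  0.        ,  0.        ,  0.        ,  0.        ]), 'tool_from_camera': array([[-2.89790029e-06,  9.50435562e-01,  3.10921601e-01,
         7.97064111e-02],
       [ 9.99999705e-01,  2.41736968e-04, -7.29629303e-04,
        -6.22364953e-04],
       [-7.68626882e-04,  3.10921507e-01, -9.50435282e-01,
        -1.41667488e-01],
       [ 0.00000000e+00,  0.00000000e+00,  0.00000000e+00,
         1.00000000e+00]])}
```

View pics/top0.png

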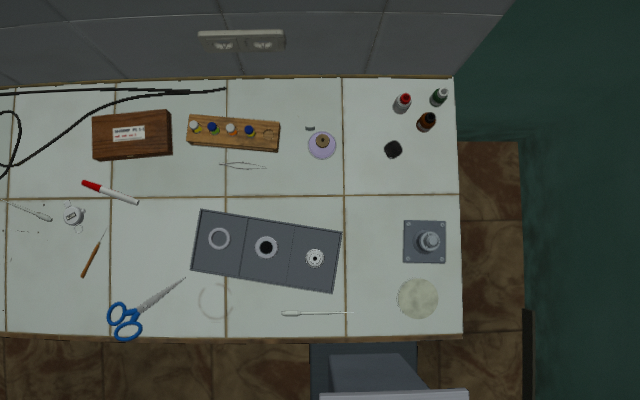

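View pics/side0.png

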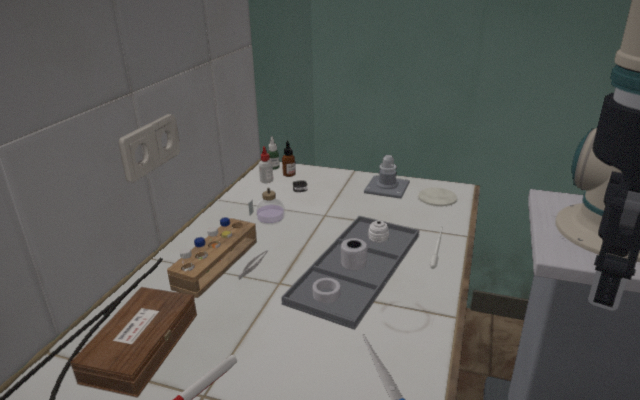

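The cell is in the middle compartment (top image ~266,247), the spacer at (219,238), the objective at (315,258) and the mount at ~(424,241). Next I'll compute positions.

```bash
cat > h.py <<'E'
import numpy as np,cv2
from scipy.spatial.transform import Rotation as R
from rig import cams,telemetry
def rot(q): 
    q=np.asarray(q,float)
    return q if q.shape==(3,3) else R.from_quat([q[1],q[2],q[3],q[0]]).as_matrix()
def pose(name,s=None):
    m=cams.camera_model(name)
    if name=="wrist":
        T=m["tool_from_camera"]; Rw=rot(s["ee_rot"]); return m,Rw@T[:3,:3],Rw@T[:3,3]+s["position"]
    return m,rot(m["rotation"]),np.array(m["origin"])
def rays(name,uv,s=None):
    m,Rc,o=pose(name,s); p=cv2.undistortPoints(np.asarray(uv,float).reshape(-1,1,2),m["camera_matrix"],m["D"]).reshape(-1,2)
    return o,np.c_[p[:,0],-p[:,1],-np.ones(len(p))]@Rc.T
def cloud(name,d,s=None):
    v,u=np.mgrid[0:400,0:640]; o,r=rays(name,np.c_[u.ravel(),v.ravel()],s)
    P=o+r*d.reshape(-1,1); P[d.ravel()<=0]=np.nan; return P.reshape(400,640,3)
def onplane(name,uv,z,s=None):
    o,r=rays(name,uv,s); return o+r*((z-o[2])/r[:,2])[:,None]
def proj(name,P,s=None):
    m,Rc,o=pose(name,s); p=(np.asarray(P,float).reshape(-1,3)-o)@Rc; p=p*[1,-1,-1]
    return cv2.projectPoints(p,np.zeros(3),np.zeros(3),m["camera_matrix"],m["D"])[0].reshape(-1,2)
def circ(p):
    A=np.c_[2*p,np.ones(len(p))]; c=np.linalg.lstsq(A,(p**2).sum(1),rcond=None)[0]; return c[:2],np.sqrt(c[2]+c[:2]@c[:2])
E
python3 - <<'E'
from h import *
d=np.load("pics/top0.npy");C=cloud("top",d)
def show(n,box,lo,hi,C=C):
    l,t,w,h=box;P=C[t:t+h,l:l+w].reshape(-1,3);k=(P[:,2]>lo)&(P[:,2]<hi);P=P[k];
    print(n,len(P),P.mean(0).round(4) if len(P) else '',(P.min(0)+P.max(0)).round(4)/2,np.ptp(P,axis=0).round(4))
show("table",(360,160,30,30),-1,1)
show("cell",(250,230,34,34),.03,.07)
show("obj",(300,244,30,30),.02,.07)
show("plate",(395,212,56,56),.005,.02)
show("tube",(395,212,56,56),.03,.05);show("spig",(395,212,56,56),.055,.1);show("spigtop",(395,212,56,56),.077,.1)
print("cell win",onplane("top",[[266.3,247]],.044),"spig",onplane("top",[[430,239.5]],.082))
ds=np.load("pics/side0.npy");S=cloud("side",ds)
show("Scell",(335,230,40,45),.03,.06,S);show("Sspigtop",(370,145,40,50),.06,.1,S);show("Splate",(355,165,65,40),.006,.016,S)
print("tray angle"); P=C[205:296,188:348].reshape(-1,3);P=P[(P[:,2]>.010)&(P[:,2]<.022)];print(cv2.minAreaRect(P[:,:2].astype(np.float32)))
import cv2
im=cv2.imread("pics/top0.png");cv2.imwrite("pics/z1.png",cv2.resize(im[200:300,180:350],None,fx=4.5,fy=4.5,interpolation=2));cv2.imwrite("pics/z2.png",cv2.resize(im[205:275,385:460],None,fx=8,fy=8,interpolation=2))
E
```

```text
table 897 [ 0.6111  0.0383 -0.0013] [ 0.61115  0.0379  -0.00155] [0.0634 0.064  0.0111]
cell 430 [0.4598 0.2649 0.0435] [0.4593  0.2648  0.04005] [0.0462 0.0444 0.0199]
obj 269 [0.4371 0.1679 0.0328] [0.43695 0.1677  0.0326 ] [0.0367 0.0348 0.0252]
plate 1349 [ 0.4682 -0.0598  0.0096] [ 0.4675  -0.0561   0.01245] [0.0913 0.1047 0.0149]
tube 54 [ 0.4659 -0.0488  0.0404] [ 0.46725 -0.05505  0.03985] [0.0385 0.0254 0.0196]
spig 263 [ 0.4679 -0.0604  0.069 ] [ 0.4681 -0.062   0.0698] [0.0361 0.0391 0.0295]
spigtop 98 [ 0.467  -0.0619  0.0801] [ 0.4667 -0.062   0.0808] [0.0215 0.0238 0.0075]
cell win [[0.46022503 0.26402542 0.044     ]] spig [[ 0.47064037 -0.05713522  0.082     ]]
Scell 441 [0.4585 0.2705 0.0411] [0.46055 0.26495 0.03835] [0.0466 0.0491 0.0167]
Sspigtop 122 [ 0.4673 -0.0581  0.0721] [ 0.4691  -0.06135  0.07135] [0.0283 0.0205 0.0226]
Splate 516 [ 0.465  -0.051   0.0098] [ 0.45075 -0.06245  0.01095] [0.1263 0.0928 0.0099]
tray angle
((0.4523649215698242, 0.26926201581954956), (0.30114760994911194, 0.13099274039268494), 80.20999908447266)
```

```bash
cat >> h.py <<'E'
def delta(target,s=None):
    s=s or telemetry.get_state(); return (rot(s["ee_rot"]).T@(np.array(target)-s["position"])*1000).round(1)
def yaw(s):
    y=rot(s["ee_rot"])[:,1]; return np.degrees(np.arctan2(y[1],y[0]))
E
python3 - <<'E'
from h import *
s=telemetry.get_state();print(delta([.46,.265,.15]),yaw(s),rot(s["ee_rot"]).round(3))
E
```

```text
[-376.5 -200.8   81.3] 75.11379826039759 [[-0.966  0.257  0.   ]
 [ 0.257  0.966  0.   ]
 [ 0.     0.    -1.   ]]
```

View pics/z1.png

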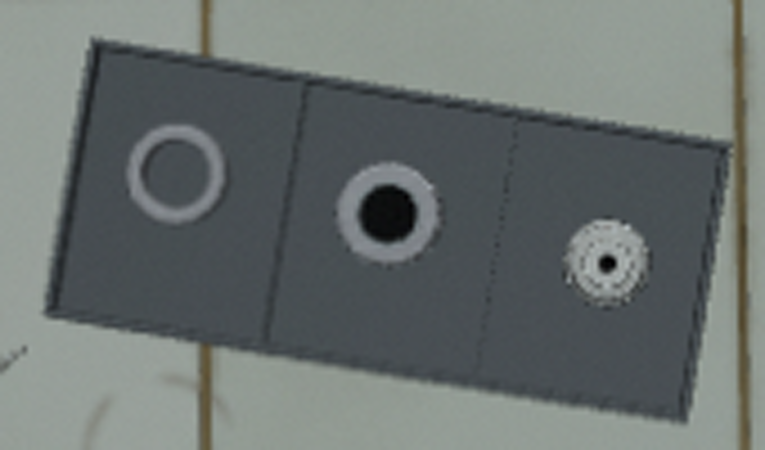

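View pics/z2.png

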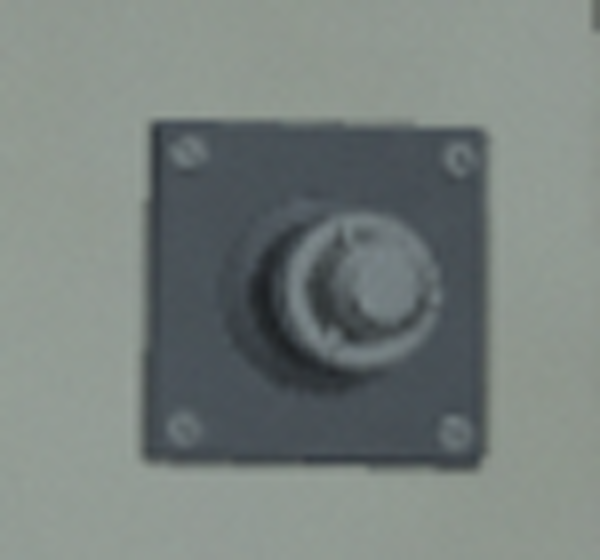

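The top view confirms the layout: cell with the dark window at the middle compartment, and the mount with its ring and pins. I'll look at the mount with the wrist camera first.

>>> servo_tool --pt "-234 -257 15 0 0 45" --pt "-467 -513 30 0 0 85" --pt "-467 -513 30 0 0 85" --pt "-467 -513 30 0 0 85" --pt "-467 -513 30 0 0 85" --pt "-467 -513 30 0 0 85" --pt "-467 -513 30 0 0 85" --pt "-467 -513 30 0 0 85"

```text
clock: 1.4
position: [0.3324, 0.1993, 0.2144]
ee_rot: [0.0, 0.669, 0.743, 0.001]
contact_force: [1.4, 0.2, 0.7]
width: 0.0855
```

>>> servo_tool --pt "-273 108 14 0 0 16" --pt "-273 108 14 0 0 16" --pt "-273 108 14 0 0 16" --pt "-273 108 14 0 0 16" --pt "-273 108 14 0 0 16" --pt "-273 108 14 0 0 16" --pt "-273 108 14 0 0 16" --pt "-273 108 14 0 0 16"

```text
clock: 2.2
position: [0.4693, -0.059, 0.1997]
ee_rot: [-0.001, 0.765, 0.644, -0.0]
contact_force: [-1.1, -0.4, 1.0]
width: 0.0853
```

```bash
python3 - <<'E'
from h import *
s=telemetry.get_state();im,d=cams.get_image("wrist");print(s["clock"],s["position"],yaw(s),s["qpos"].round(2) if hasattr(s["qpos"],"round") else s["qpos"])
cv2.imwrite("pics/w1.png",im[:,:,::-1]);np.save("pics/w1.npy",d)
import pickle;pickle.dump(s,open("pics/w1.pkl","wb"))
C=cloud("wrist",d,s).reshape(-1,3)
for lo,hi in [(.005,.015),(.04,.05),(.05,.060),(.060,.068),(.068,.077),(.0795,.09)]:
    P=C[(C[:,2]>lo)&(C[:,2]<hi)&(np.hypot(C[:,0]-.468,C[:,1]+.061)<.07)]
    if len(P): print(lo,hi,len(P),P.mean(0).round(4),((P.min(0)+P.max(0))/2).round(4),np.ptp(P,axis=0).round(4))
E
```

```text
2.2 [ 0.46931569 -0.05898192  0.19968358] -9.778433214831807 [-0.27  0.14  1.76  0.    1.24 -0.1 ]
0.005 0.015 6098 [ 0.4698 -0.0601  0.0093] [ 0.4686 -0.0659  0.01  ] [0.0931 0.0926 0.0099]
0.04 0.05 177 [ 0.471  -0.0527  0.0439] [ 0.4691 -0.059   0.0449] [0.0382 0.0257 0.0096]
0.05 0.06 719 [ 0.4695 -0.0602  0.0566] [ 0.4685 -0.0657  0.0551] [0.0395 0.0389 0.0097]
0.06 0.068 144 [ 0.4697 -0.0589  0.0643] [ 0.4698 -0.0687  0.064 ] [0.0311 0.0302 0.0077]
0.068 0.077 224 [ 0.4692 -0.061   0.0745] [ 0.4686 -0.0659  0.0726] [0.0247 0.0248 0.0089]
0.0795 0.09 407 [ 0.4686 -0.0658  0.0809] [ 0.4687 -0.0661  0.0812] [0.0193 0.0183 0.0033]
```

View pics/w1.png

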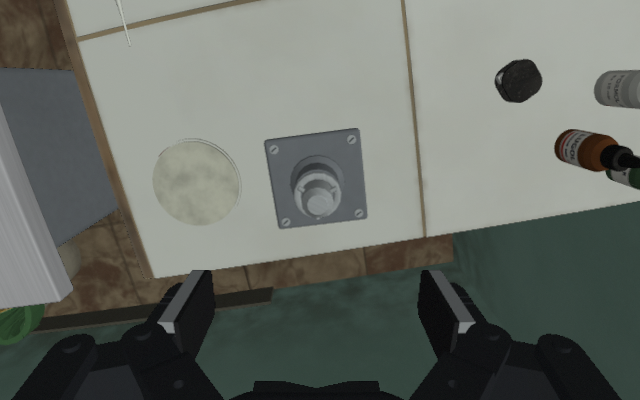

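The mount is clear in the wrist view at (317,190), with the spigot top at (320,203). Next I go to the cell with the same orientation, so that camera bias cancels.

>>> servo_tool --pt "318 -64 30 0 0 0" --pt "318 -64 30 0 0 0" --pt "318 -64 30 0 0 0" --pt "318 -64 30 0 0 0" --pt "318 -64 30 0 0 0" --pt "318 -64 30 0 0 0" --pt "318 -64 30 0 0 0" --pt "318 -64 30 0 0 0"

```text
clock: 3.05
position: [0.4572, 0.2703, 0.1699]
ee_rot: [-0.001, 0.762, 0.648, 0.0]
contact_force: [0.2, -1.0, 0.9]
width: 0.0858
```

```bash
python3 - <<'E'
from h import *
from rig import spotter
s=telemetry.get_state();im,d=cams.get_image("wrist");print(s["clock"],s["position"],yaw(s),np.round(s["qpos"],2))
cv2.imwrite("pics/w2.png",im[:,:,::-1]);np.save("pics/w2.npy",d)
C=cloud("wrist",d,s).reshape(-1,3)
for lo,hi in [(.01,.02),(.02,.035),(.035,.042),(.0415,.06)]:
    P=C[(C[:,2]>lo)&(C[:,2]<hi)&(np.hypot(C[:,0]-.46,C[:,1]-.265)<.04)]
    if len(P): print(lo,hi,len(P),P.mean(0).round(4),((P.min(0)+P.max(0))/2).round(4),np.ptp(P,axis=0).round(4))
r=spotter.outline_of("cell_centre","wrist");print([(x["conf"],x["rect"]) for x in r])
E
```

```text
3.05 [0.45718064 0.27032951 0.16991473] -9.240668828012518 [0.4  0.25 1.7  0.   1.19 0.56]
0.01 0.02 89 [0.462  0.2819 0.0159] [0.4612 0.2776 0.0151] [0.0434 0.0157 0.0097]
0.02 0.035 194 [0.463  0.2811 0.0279] [0.4604 0.2749 0.0275] [0.0462 0.0211 0.0148]
0.035 0.042 329 [0.4612 0.2718 0.0399] [0.4608 0.2619 0.0386] [0.0468 0.047  0.0069]
0.0415 0.06 2404 [0.4609 0.2629 0.0434] [0.4609 0.2624 0.0438] [0.0448 0.0445 0.0045]
[(0.93, [294.9, 163.7, 56.0, 63.9])]
```

View pics/w2.png

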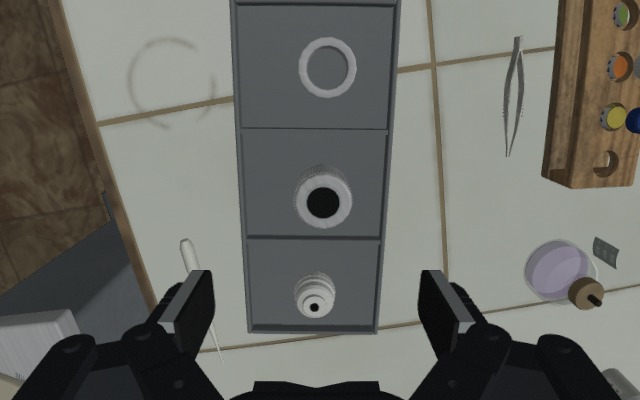

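>>> servo_tool --pt "-6 4 30 0 0 0" --pt "-6 4 60 0 0 0" --pt "-6 4 90 0 0 0" --pt "-6 4 100 0 0 0" --pt "-6 4 100 0 0 0" --hand 60 --grip_force 80

```text
clock: 3.65
position: [0.4613, 0.258, 0.0692]
ee_rot: [-0.0, 0.764, 0.645, -0.002]
contact_force: [-0.4, 0.2, -0.3]
width: 0.0649
```

```bash
python3 - <<'E'
from h import *
s=telemetry.get_state();im,d=cams.get_image("wrist");print(s["clock"],s["position"],yaw(s),s["width"],delta([.4605,.2635,.012],s))
cv2.imwrite("pics/w3.png",im[:,:,::-1])
C=cloud("wrist",d,s).reshape(-1,3)
P=C[(C[:,2]>.0405)&(C[:,2]<.05)&(np.hypot(C[:,0]-.46,C[:,1]-.265)<.04)]
print(len(P),P.mean(0).round(4),((P.min(0)+P.max(0))/2).round(4),np.ptp(P,axis=0).round(4))
im,d=cams.get_image("top");cv2.imwrite("pics/t3.png",im[180:300,180:350,::-1].repeat(4,0).repeat(4,1))
E
```

```text
3.65 [0.46127098 0.25803945 0.0691735 ] -9.695616042419172 0.06485801646921867 [ 5.4 -1.5 57.2]
5509 [0.4614 0.2638 0.0433] [0.4611 0.2624 0.0433] [0.0448 0.045  0.0056]
```

View pics/w3.png

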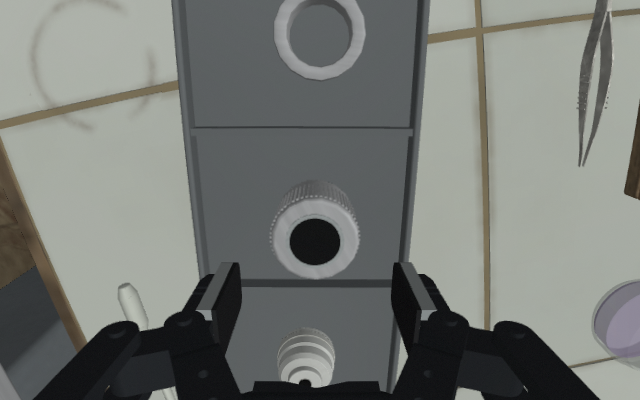

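The cell is centred between the open fingers at (315,241). Descending about 57 mm.

>>> servo_tool --pt "5 -1 15 0 0 0" --pt "5 -1 30 0 0 0" --pt "5 -1 45 0 0 0" --pt "5 -1 56 0 0 0" --pt "5 -1 56 0 0 0" --pt "5 -1 56 0 0 0"

```text
clock: 4.35
position: [0.463, 0.2646, 0.0148]
ee_rot: [0.0, 0.764, 0.645, 0.001]
contact_force: [0.1, 0.2, 0.5]
width: 0.0654
```

```bash
python3 - <<'E'
from h import *
s=telemetry.get_state();im,d=cams.get_image("wrist");print(s["clock"],s["position"],yaw(s),s["width"],s["contact_force"])
cv2.imwrite("pics/w4.png",im[:,:,::-1])
E
```

```text
4.35 [0.46301968 0.26463029 0.01482699] -9.643637390942768 0.06544622073008077 [0.05804772 0.17254691 0.53908699]
```

View pics/w4.png

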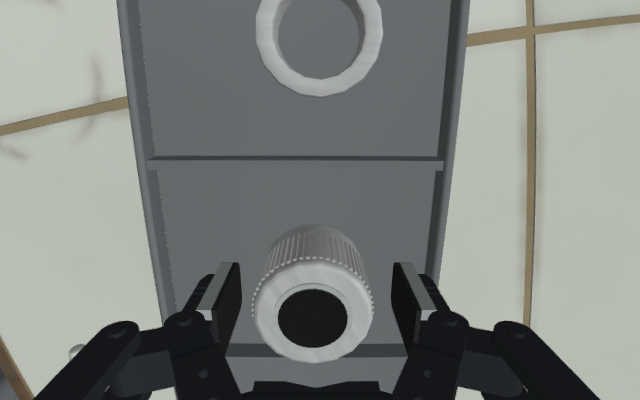

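The cell sits between the pads at (313,312). Closing.

>>> servo_tool --pt "0 0 0 0 0 0" --pt "0 0 0 0 0 0" --pt "0 0 0 0 0 0" --pt "0 0 0 0 0 0" --pt "0 0 0 0 0 0" --pt "0 0 0 0 0 0" --hand 255 --grip_force 80

```text
clock: 5.0
position: [0.463, 0.2647, 0.0155]
ee_rot: [0.0, 0.764, 0.645, 0.001]
contact_force: [-1.4, -0.8, 6.3]
width: 0.0432
```

>>> servo_tool --pt "0 0 -20 0 0 0" --pt "0 0 -50 0 0 0" --pt "0 0 -90 0 0 0" --pt "0 0 -125 0 0 0" --pt "0 0 -125 0 0 0" --pt "0 0 -125 0 0 0"

```text
clock: 5.6
position: [0.4626, 0.2645, 0.14]
ee_rot: [0.0, 0.764, 0.645, 0.001]
contact_force: [0.6, -0.2, -1.3]
width: 0.0431
```

```bash
python3 - <<'E'
from h import *
s=telemetry.get_state();im,d=cams.get_image("wrist");print(s["clock"],s["position"],yaw(s),s["width"],s["contact_force"])
cv2.imwrite("pics/w5.png",im[:,:,::-1]);np.save("pics/w5.npy",d)
C=cloud("wrist",d,s)[240:390,230:400].reshape(-1,3)
T=(C-s["position"])@rot(s["ee_rot"])
k=(np.abs(T[:,1])<.023)&(np.abs(T[:,0])<.03)&(T[:,2]>-.06)&(T[:,2]<.03)
T=T[k];print(np.histogram(T[:,2],20))
P=T[T[:,2]<np.percentile(T[:,2],30)+.003]
print(P.mean(0),(P.min(0)+P.max(0))/2,np.ptp(P,axis=0))
E
```

```text
5.6 [0.46257118 0.26452475 0.13998974] -9.638153801577076 0.04308740526919565 [ 0.55894602 -0.24718749 -1.25466222]
(array([ 125,  120,   57,    9,    0,  223,  457,  252, 4150, 5726,  685,
        473,  428,  410,  349,  222,  131,   25,   46,   37]), array([-5.94719845e-02, -5.59727261e-02, -5.24734677e-02, -4.89742093e-02,
       -4.54749510e-02, -4.19756926e-02, -3.84764342e-02, -3.49771758e-02,
       -3.14779175e-02, -2.79786591e-02, -2.44794007e-02, -2.09801424e-02,
       -1.74808840e-02, -1.39816256e-02, -1.04823672e-02, -6.98310886e-03,
       -3.48385048e-03,  1.54078918e-05,  3.51466627e-03,  7.01392464e-03,
        1.05131830e-02]))
[ 1.68619384e-04  5.52082966e-05 -2.93241550e-02] [-2.44907827e-03 -3.57127728e-08 -4.23606292e-02] [0.0456297  0.04599794 0.03422271]
```

View pics/w5.png

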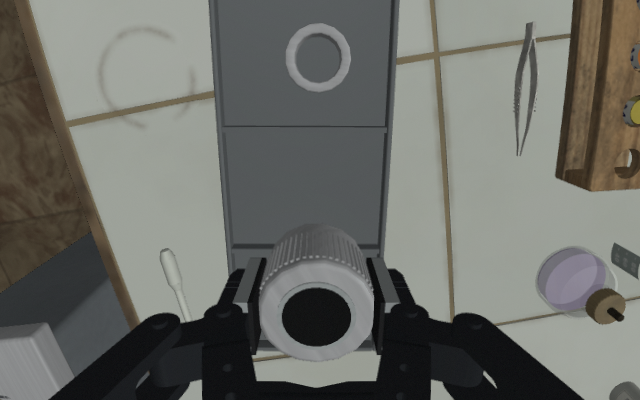

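```bash
python3 - <<'E'
from h import *
import pickle
s=telemetry.get_state(); T0=cams.camera_model("wrist")
im=cv2.imread("pics/w5.png");g=cv2.cvtColor(im,6)
m=(g[270:360,270:365]<40).astype(np.uint8);n,l,st,c=cv2.connectedComponentsWithStats(m);i=1+np.argmax(st[1:,4]);print(st[i],c[i])
u=c[i]+[270,270]
cs,_=cv2.findContours((l==i).astype(np.uint8),0,1);e=cv2.fitEllipse(max(cs,key=len));print("ell",e)
for uv in (u,np.array(e[0])+[270,270]):
    P=onplane("wrist",[uv],s["position"][2]+.0293,s)[0]; print((rot(s["ee_rot"]).T@(P-s["position"])).round(4))
d=np.load("pics/w5.npy");T=(cloud("wrist",d,s).reshape(-1,3)-s["position"])@rot(s["ee_rot"])
k=(T[:,2]>-.032)&(T[:,2]<-.026)&(np.hypot(T[:,0],T[:,1])<.026);Q=T[k];print(len(Q),Q.mean(0),(Q.min(0)+Q.max(0))/2,np.ptp(Q,axis=0))
A=np.c_[Q[:,:2],np.ones(len(Q))];print("tilt",np.linalg.lstsq(A,Q[:,2],rcond=None)[0])
# mount
s1=pickle.load(open("pics/w1.pkl","rb"));d=np.load("pics/w1.npy");C=cloud("wrist",d,s1).reshape(-1,3)
for lo,hi in [(.0545,.060),(.0795,.09)]:
    P=C[(C[:,2]>lo)&(C[:,2]<hi)&(np.hypot(C[:,0]-.469,C[:,1]+.066)<.025)][:,:2]
    h=cv2.convexHull(P.astype(np.float32))[:,0];print(lo,circ(h),cv2.minEnclosingCircle(h))
im=cv2.imread("pics/w1.png");cv2.imwrite("pics/w1z.png",cv2.resize(im[120:235,255:375],None,fx=5,fy=5,interpolation=2))
E
```

```text
[  12   18   69   58 3109] [46.03795433 46.71662914]
ell ((46.03537368774414, 46.72431564331055), (56.659820556640625, 67.85477447509766), 90.07565307617188)
[-0.0017 -0.     -0.0293]
[-0.0018 -0.     -0.0293]
9558 [-5.71890499e-04  5.23729178e-06 -2.78848985e-02] [-0.00244908 -0.00010737 -0.02899224] [0.0456297  0.0476321  0.00598003]
tilt [ 0.00821234  0.00143755 -0.02788021]
0.0545 (array([ 0.46847109, -0.06597387]), np.float64(0.019618880642487017)) ((0.46870505809783936, -0.06632407009601593), 0.020136641338467598)
0.0795 (array([ 0.4686891 , -0.06606646]), np.float64(0.009431629347625991)) ((0.4688190519809723, -0.06585913151502609), 0.010166392661631107)
```

View pics/w1z.png

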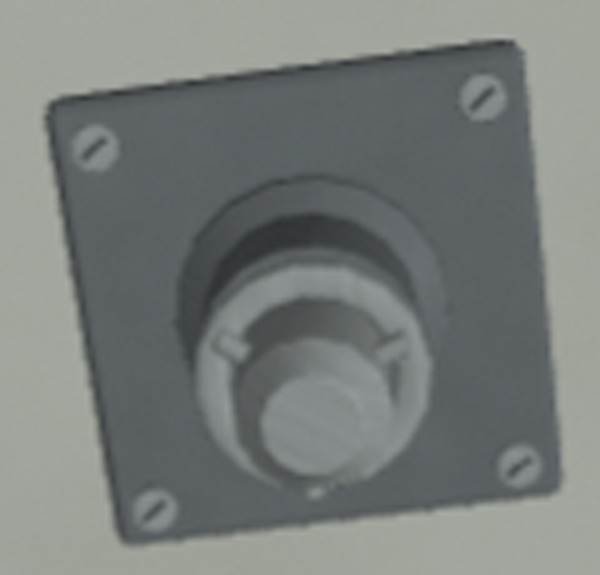

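>>> servo_tool --pt "-40 6 -15 0 0 0" --pt "-90 14 -15 0 0 0" --pt "-140 22 -15 0 0 0" --pt "-190 30 -15 0 0 0" --pt "-240 37 -15 0 0 0" --pt "-290 45 -15 0 0 0" --pt "-340 53 -15 0 0 0" --pt "-396 62 -15 0 0 0"

```text
clock: 6.45
position: [0.4556, -0.1274, 0.1523]
ee_rot: [-0.002, 0.764, 0.645, -0.001]
contact_force: [1.4, 0.5, -0.6]
width: 0.043
```

>>> servo_tool --pt "-6 0 0 0 0 0" --pt "-6 0 0 0 0 0" --pt "-6 0 0 0 0 0" --pt "-6 0 0 0 0 0"

```text
clock: 6.85
position: [0.4557, -0.1301, 0.1534]
ee_rot: [-0.001, 0.763, 0.646, -0.0]
contact_force: [0.4, -0.3, -0.7]
width: 0.0433
```

```bash
python3 - <<'E'
from h import *
import pickle
s=telemetry.get_state();im,d=cams.get_image("wrist");print(s["clock"],s["position"],yaw(s),s["width"],s["contact_force"],np.round(s["qpos"],2),np.abs(s["qd"]).max())
cv2.imwrite("pics/w6.png",im[:,:,::-1]);np.save("pics/w6.npy",d);pickle.dump(s,open("pics/w6.pkl","wb"))
C=cloud("wrist",d,s).reshape(-1,3)
for lo,hi in [(.0545,.060),(.0795,.09)]:
    P=C[(C[:,2]>lo)&(C[:,2]<hi)&(np.hypot(C[:,0]-.469,C[:,1]+.066)<.025)][:,:2]
    print(len(P))
    if len(P)>5:
        h=cv2.convexHull(P.astype(np.float32))[:,0];print(lo,circ(h),cv2.minEnclosingCircle(h))
E
```

```text
6.85 [ 0.4557156  -0.13013622  0.15337531] -9.534315315334497 0.04334158829180578 [ 0.42710813 -0.26589943 -0.66633907] [-0.43  0.19  1.83  0.    1.12 -0.26] 0.0062521682622290456
1293
0.0545 (array([ 0.46889203, -0.06621642]), np.float64(0.01955632590939661)) ((0.46877938508987427, -0.06626789271831512), 0.019945329055190086)
769
0.0795 (array([ 0.46850225, -0.06578313]), np.float64(0.009447472250819246)) ((0.4684656262397766, -0.06603530794382095), 0.009946035221219063)
```

View pics/w6.png

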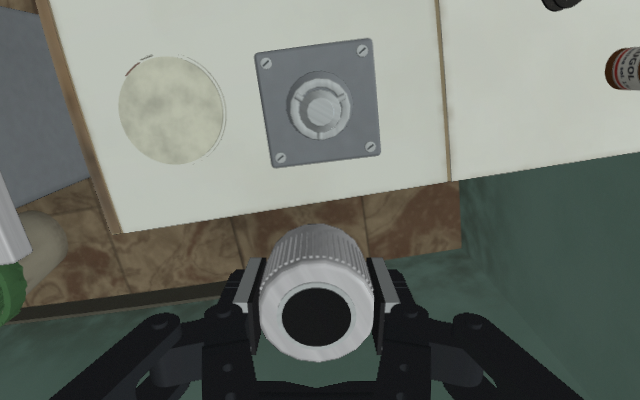

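>>> servo_tool --pt "30 1 0 0 0 0" --pt "67 2 0 0 0 0" --pt "67 2 25 0 0 0" --pt "67 2 48 0 0 0" --pt "67 2 48 0 0 0" --pt "67 2 48 0 0 0"

```text
clock: 7.5
position: [0.4694, -0.0652, 0.1062]
ee_rot: [-0.0, 0.763, 0.646, -0.0]
contact_force: [-0.2, -0.2, -0.4]
width: 0.043
```

```bash
python3 - <<'E'
from h import *
s=telemetry.get_state();print(s["clock"],s["position"],yaw(s),s["contact_force"],delta([.4689,-.0643,.105],s),rot(s["ee_rot"])[:,2].round(4))
for c,b in (("top",(200,280,380,470)),("side",(130,210,330,450))):
    im,d=cams.get_image(c);cv2.imwrite(f"pics/{c}7.png",cv2.resize(im[b[0]:b[1],b[2]:b[3],::-1],None,fx=6,fy=6,interpolation=2))
E
```

```text
7.5 [ 0.46935785 -0.06520929  0.10619325] -9.544071354450969 [-0.19118091 -0.23631607 -0.39778594] [ 0.8 -0.6  1.2] [-5.e-04  3.e-04 -1.e+00]
```

View pics/side7.png

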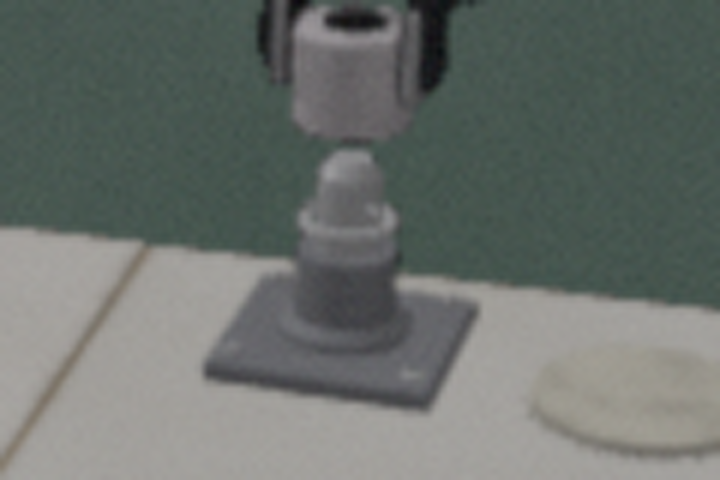

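The cell is aligned over the spigot in the side view. Descending gently over the taper.

>>> servo_tool --pt "0.5 -0.5 6 0 0 0" --pt "0.5 -0.5 10 0 0 0" --pt "0.5 -0.5 14 0 0 0" --pt "0.5 -0.5 18 0 0 0" --pt "0.5 -0.5 22 0 0 0" --pt "0.5 -0.5 24 0 0 0" --pt "0.5 -0.5 24 0 0 0"

```text
clock: 8.3
position: [0.469, -0.065, 0.0816]
ee_rot: [-0.001, 0.764, 0.645, 0.0]
contact_force: [1.1, 3.3, -2.9]
width: 0.0432
```

>>> servo_tool --pt "0.5 0 1 0 0 0" --pt "1 0 2 0 0 0" --pt "1 0 3 0 0 0" --pt "1 0 4 0 0 0" --pt "1 0 5 0 0 0" --pt "1 0 5 0 0 0"

```text
clock: 8.9
position: [0.4691, -0.0648, 0.0773]
ee_rot: [0.0, 0.764, 0.645, -0.0]
contact_force: [-1.9, 0.2, 2.5]
width: 0.0432
```

>>> servo_tool --pt "0 0 0.5 0 0 0" --pt "0 0 1 0 0 0" --pt "0 0 1 0 0 0"

```text
clock: 9.2
position: [0.4692, -0.0649, 0.0771]
ee_rot: [0.0, 0.764, 0.645, -0.0]
contact_force: [-3.1, 0.4, 9.9]
width: 0.0435
```

Touching the pins at TCP z≈0.077 with about 10 N. Starting the rotation search.

>>> servo_tool --pt "0 0 0 0 0 5" --pt "0 0 0 0 0 10" --pt "0 0 0 0 0 10"

```text
clock: 9.5
position: [0.4699, -0.0649, 0.0771]
ee_rot: [0.001, 0.818, 0.575, 0.001]
contact_force: [-1.8, 1.9, 9.0]
width: 0.0433
```

>>> servo_tool --pt "0 0 0 0 0 5" --pt "0 0 0 0 0 10" --pt "0 0 0 0 0 10"

```text
clock: 9.8
position: [0.4699, -0.0649, 0.0772]
ee_rot: [0.001, 0.865, 0.502, 0.001]
contact_force: [-2.7, 0.7, 9.1]
width: 0.043
```

>>> servo_tool --pt "0 0 0 0 0 5" --pt "0 0 0 0 0 10" --pt "0 0 0 0 0 10"

```text
clock: 10.1
position: [0.4703, -0.0652, 0.0772]
ee_rot: [0.001, 0.905, 0.425, 0.001]
contact_force: [-0.2, 0.6, 7.7]
width: 0.0434
```

>>> servo_tool --pt "0 0 0 0 0 5" --pt "0 0 0 0 0 10" --pt "0 0 0 0 0 10"

```text
clock: 10.4
position: [0.4703, -0.0652, 0.0771]
ee_rot: [0.001, 0.939, 0.344, 0.001]
contact_force: [-0.6, 1.0, 7.5]
width: 0.0432
```

>>> servo_tool --pt "0 0 0 0 0 5" --pt "0 0 0 0 0 10" --pt "0 0 0 0 0 10"

```text
clock: 10.7
position: [0.47, -0.0648, 0.0762]
ee_rot: [0.0, 0.965, 0.262, 0.001]
contact_force: [1.9, 0.7, -0.9]
width: 0.0431
```

The force dropped to zero and z fell: the keyways are meeting the pins. Pushing down.

>>> servo_tool --pt "0 0 1.5 0 0 0" --pt "0 0 3 0 0 0" --pt "0 0 3 0 0 0"

```text
clock: 11.0
position: [0.4703, -0.0647, 0.0729]
ee_rot: [0.0, 0.965, 0.262, 0.001]
contact_force: [4.1, 2.3, -2.0]
width: 0.0433
```

>>> servo_tool --pt "0 0 1 0 0 1.5" --pt "0 0 2.5 0 0 3" --pt "0 0 4 0 0 3" --pt "0 0 4 0 0 3"

```text
clock: 11.4
position: [0.4698, -0.0647, 0.0691]
ee_rot: [0.0, 0.972, 0.236, 0.001]
contact_force: [4.4, 2.1, 2.0]
width: 0.0433
```

```bash
python3 - <<'E'
from h import *
s=telemetry.get_state();print(s["clock"],s["position"],yaw(s),s["contact_force"],s["moment"],rot(s["ee_rot"]).round(3))
E
```

```text
11.4 [ 0.46982219 -0.06466297  0.0691488 ] -62.64234248003608 [4.43572182 2.09748456 2.00331673] [ 0.27883697 -0.66264137 -0.05596386] [[ 0.888  0.46   0.001]
 [ 0.46  -0.888 -0.   ]
 [ 0.001  0.001 -1.   ]]
```

At ring contact (z≈0.069). Now shifting 0.5 mm to relieve the side load and pressing home.

>>> servo_tool --pt "0.5 0 2 0 0 0" --pt "0.5 0 4 0 0 0" --pt "0.5 0 6 0 0 0" --pt "0.5 0 7 0 0 0" --pt "0.5 0 7 0 0 0"

```text
clock: 11.9
position: [0.4699, -0.0647, 0.0624]
ee_rot: [0.0, 0.972, 0.237, 0.0]
contact_force: [1.6, 0.8, 6.0]
width: 0.0431
```

>>> servo_tool --pt "0 0 0.5 0 0 0" --pt "0 0 1 0 0 0" --pt "0 0 1.5 0 0 0" --pt "0 0 1.5 0 0 0"

```text
clock: 12.3
position: [0.4699, -0.0646, 0.0614]
ee_rot: [0.0, 0.972, 0.237, 0.0]
contact_force: [0.6, 1.7, 10.1]
width: 0.0431
```

>>> servo_tool --pt "0 0 0.5 0 0 0" --pt "0 0 1 0 0 0" --pt "0 0 1 0 0 0" --pt "0 0 1 0 0 0"

```text
clock: 12.7
position: [0.47, -0.0646, 0.0614]
ee_rot: [0.001, 0.972, 0.237, 0.001]
contact_force: [0.5, 2.1, 16.9]
width: 0.0431
```

```bash
python3 - <<'E'
from h import *
s=telemetry.get_state();im,d=cams.get_image("side");cv2.imwrite("pics/s9.png",cv2.resize(im[130:210,330:450,::-1],None,fx=6,fy=6,interpolation=2))
print(s["clock"],s["position"],yaw(s),s["contact_force"],s["width"])
C=cloud("side",d)[130:215,330:450].reshape(-1,3);P=C[(np.hypot(C[:,0]-.469,C[:,1]+.064)<.02)&(C[:,2]>.03)];print("side cell top z",np.percentile(P[:,2],[80,90,95]))
im,d=cams.get_image("wrist");cv2.imwrite("pics/w9.png",im[:,:,::-1])
T=(cloud("wrist",d,s).reshape(-1,3)-s["position"])@rot(s["ee_rot"])
k=(T[:,2]>-.036)&(T[:,2]<-.022)&(np.hypot(T[:,0],T[:,1])<.026);print("top in tool",np.median(T[k],0))
E
```

```text
12.7 [ 0.46997416 -0.06464574  0.06137338] -62.622129399186235 [ 0.47702931  2.05459339 16.91123827] 0.043096033618793834
side cell top z [0.08757218 0.08947649 0.0909151 ]
top in tool [ 0.00200279  0.00041877 -0.02784387]
```

View pics/s9.png

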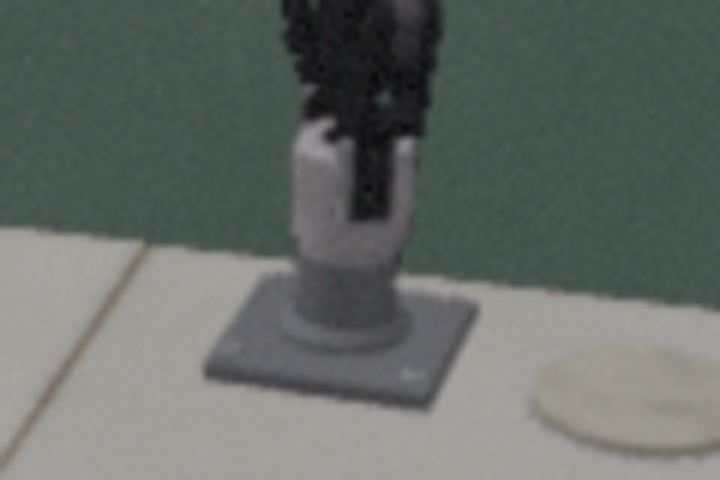

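View pics/w9.png

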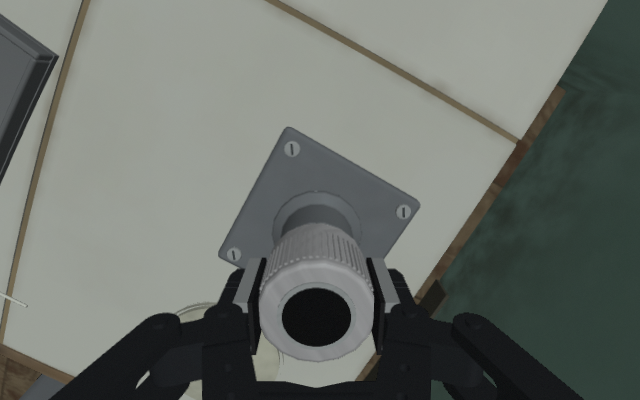

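The cell is home. Force rose from 10 to 17 N with no further travel, so it is on the stop, and it has not slipped in the grip. Handing in.

```bash
python3 -c "
from rig import sign_off,telemetry
print(sign_off());s=telemetry.get_state();print(s['position'],s['contact_force'],s['width'])"
```

```text
the job is handed in; nothing more can be done
None
the job is handed in; nothing more can be done
```

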